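Open the laminating press and unload the glued blank

ROBOT

A 7-joint arm with a two-finger parallel gripper is mounted at the origin on the work surface. World frame = base frame: x ahead of the robot, y to its left, z up, the work surface at z = 0. Lengths are in m, angles in rad, forces in N, time in s.
With the tool pointing down it reaches from about 0.4 to 0.875 m from the base axis. Payload 19.3 kg.
Tool frame: the origin (TCP) lies between the finger pads; the fingertips stand bot.nose_length ahead of it and the grasp point (between the pads) lies 8 mm behind it (bot.nose_length is the distance from the TCP to the fingertips, in m); z points along the fingers, y is the direction in which the jaws open and shut (so a half turn about z gives the same grasp; the last joint's range is limited). The gripper opens to 85 mm and grips with 20 to 120 N. Pads are 22 mm wide; open, the fingers measure 114 mm over their backs; the gripper's body (76 mm by 85 mm) begins 54 mm behind the grasp point. The pads swing forward as they close: fully open they stand 13 mm farther back than shut.
Start: joints at [-0.07, 0.521, -0.036, 1.599, 0.021, 1.021, -0.113], TCP at [0.625, -0, 0.242] pointing down, gripper open.
Joint ranges: [-2.91, 2.91], [-0.3, 2.13], [-1.5, 1.42], [0.17, 2.43], [-1.26, 4.41], [0.16, 1.93], [-2.52, 2.52]. Speed limits (rad/s): [1.89, 1.89, 2.39, 2.39, 3.01, 3.01, 3.01].

INTERFACE

Orientations are given as a 3x3 rotation matrix whose columns are the frame's x, y, z axes.
In Python, from rig import bot, vision gives the robot as it stands. The module is installed in compiled form; this text tells all that it offers.
- The arm moves only by the tool play_rows, never from a script. Its argument "targets" is one flat list of numbers, 4 for each row, row after row: the shift along the world's x, y, z in m, then the turn about the world's z in degrees. A call has 1 to 8 rows; each row shifts and turns the commanded pose from where the row before left it; what a row does not reach is not made up. A row lasts 1/10 s, in which the tool goes at most 50 mm and 8.59 degrees, less where a joint would pass 70% of its speed; a pose out of reach is approached as far as the arm can. A call with a gripper value outside its range is refused whole. "fingers" is the finger opening in m, from 0 to 0.0854, set as the call begins (left out, the last holds). The fingers move at their own pace and stop on an object; "squeeze" is the grip in N (left out, the last holds). Time passes only in rows, so rows that do not move let the fingers close. It gives the time, the measured TCP pose, the force and the opening at its end, in the units of the state.
- bot.sense(): the state, without advancing time (a new reading comes with each control period).
- vision.grab_frame(name): name is "scene" or "side" or "wrist"; returns the picture (420x560x3 uint8, red, green, blue); there is no depth.
- vision.camera_params(name): a dict with "fx", "fy", "cx", "cy" (pixels), "k1" (the pictures are not rectified: a ray, as slopes to the right and down, at radius r is drawn at 1 + k1 r^2 times it, then the intrinsics apply), "position" and "orientation" of the camera in the world; the wrist camera has in their place "tool_from_camera" (4x4, takes a point from camera to tool coordinates, whose origin is the TCP and whose axes are the flange's). Camera axes: x right, y up, looking along -z (the intrinsics and any distortion apply to the point x, -y, -z); pixel columns grow to the right and rows downward; lengths in m; the calibration is good to about 2 mm. A picture is of the moment at which its call begins: read the wrist's pose just before it. camera_params takes no time and is no camera call.
- bot.close_job(): hands the job in, once; it reports no verdict.
Trained networks look in the newest picture that a camera, given by its name, has taken for a name from the list of things; names that differ only in an ending like _2 or _b are one class to them, and where a whole thing is asked for, a point or a joint stands for the part that bears it (a point fixed in the world has none). Each returns a list of dicts, best first, with "conf" (0 to 1); they miss things now and then, are a little off and sometimes report something else, mostly with a low value. They report only what shows in the picture. A call takes as long as a camera call.
- vision.search_frame(camera, label): "position" ([column, row] as shares, 0 to 1, of the picture: columns of its width, rows of its height, amid what is visible of it).
- vision.silhouettes(camera, label): "mask" (420x560 bool, what is visible of it) and "position" ([column, row] as shares, 0 to 1, of the picture: columns of its width, rows of its height, amid what is visible of it).
- vision.place_of(camera, label): "position" ([column, row] as shares, 0 to 1, of the picture: columns of its width, rows of its height: a listed point, or the origin of a listed thing).
The state is a dict: "clock": time; "joints": joint angles; "joint_vel": joint speeds; "joint_torque": joint torques, N m; "eef_pos": TCP position; "orientation": TCP orientation; "ft_force": force on the tool from outside, world axes, zero at the start; "wrist_torque": the same for the moment, N m; "opening": opening from 0.0 (shut) to 1.0 (fully open).
Only numpy, scipy, OpenCV 4.12 (cv2) and the standard library are available. Lean on these libraries where they do the work, as an engineer would, in place of code of your own. Each camera call takes 0.05 s, during which the arm holds its last target.

TASK

The glue has set: wind the handwheel of the laminating press fully open, until the stop collar on its screw comes up snug against the rubber buffer under the beam, without jamming it there. Then draw the wooden blank out from under the platen and lay it gently down flat across the two battens, alongside the finished blank and clear of it. Leave the finished blank and the glue bottle where they stand.

Things in the scene. Friction and masses are not known exactly. Their poses are not given: they have to be found in the camera images.
- press: benchtop laminating press, fixed: grey base 176 x 150 mm, flat bed 24 mm above the bench, two 22 mm columns 70 mm either side of the screw (along x), cross beam on them (184 x 46 mm, 128 to 162 mm up), upright screw with platen below and handwheel on top. Origin: on the screw's axis at bench level; x along the beam, y along the blank, +y being the side to which it sticks out and is drawn; z up
- wheel (a joint): turn of the handwheel, rad: 0 = closed on the blank, grows anticlockwise seen from above; wheel, screw, platen and collar rise 14 mm a turn and stay where left. Some 4 N at the handle keep it turning; at the stop 3 to 8 N more make it snug, some 16 N more jam it. Depending on the collar and the buffer the stop comes after 0.75 to 1.6 turns
- wheel_hub (a point): top of the handwheel's hub, on the screw's axis; the wheel is of dark iron, 123 mm in diameter, its rim 10 to 25 mm below this point
- handle_mid (a point): middle of the handwheel's revolving handle: a black upright grip, 60 mm tall, 21 mm thick, standing on the rim 54 mm from the screw's axis; it spins freely on its pin, so the hand need not turn with the wheel. Free of the rim below down to 30 mm under this point
- collar_top (a point): centre of the upper face of the stop collar, a dark split ring 36 mm in diameter and 14 mm high clamped on the screw between platen and nut
- nut: brass nut flange under the cross beam, 46 mm in diameter; origin at the centre of its underside, z up. Under it is stuck a black rubber buffer washer, 41 mm in diameter, worn to somewhere between 2 and 5 mm thick: the collar comes to bear on this, so the stop must be felt
- blank: laminated wooden blank of three plies in the press, 48 x 250 x 30 mm, 0.21 kg; origin at the centre of its underside, y along its length. It lies on the bed under the platen, sticking out about 80 mm past the bed and platen on the press's +y side
- battens: two parallel wooden battens fixed on the bench, each 250 mm long (along x), 26 mm wide and 20 mm high, 150 mm apart between centre lines (y = -75 and +75 mm); origin at bench level in the middle of them. Blanks lie across them, along y; the free half is at -x, the finished blank lies on the +x half
- blank_done: a like blank, already finished, lying across the battens; origin at the centre of its underside, y along its length
- glue: white glue bottle, 62 mm in diameter and 165 mm tall, standing near the press; origin at the centre of its underside
- platen_mid (a point): centre of the platen's underside; the platen is a steel plate, 108 mm (press x) by 150 mm (press y), 14 mm thick, that rests on the blank when closed

How it is judged:
By the outcome, as a careful person would: the job done as asked, in the order asked, and still so for the second after the job is handed in, with the robot touching nothing.
It also fails if it takes over 72 s, if anything falls off the work surface, if the arm or the gripper's body presses on something with over 40 N, if the wrist force passes 120 N, or if a joint passes its speed limit or range.

## Working session

There is one attempt and no reset: what is moved stays moved. The work goes in short steps, Python scripts to look and compute and a tool call to move; the robot and the scene stay as the last step left them, time stands still between calls to the robot, and variables do not carry over. Pictures are saved under pics/ and viewed, and the job is handed in when it is done.

Besides the shell and the picture viewer there is one more tool, called as name(argument=value, ...) on one line, values as JSON. play_rows: Moves the arm, as the interface text tells. Its arguments: {"type":"object","properties":{"targets":{"type":"array","items":{"type":"number"}},"fingers":{"type":"number"},"squeeze":{"type":"number"}},"required":["targets"]}

```bash
mkdir -p pics
cat > h.py <<'E'
import numpy as np, cv2
from rig import bot, vision
def cam(name):
    p=vision.camera_params(name)
    if 'position' in p: return p,np.array(p['position']),np.array(p['orientation'])
    s=bot.sense(); R=np.array(s['orientation']); T=np.array(p['tool_from_camera'])
    return p,R@T[:3,3]+np.array(s['eef_pos']),R@T[:3,:3]
def ray(name,u,v,c=None):
    p,o,R=c or cam(name)
    x=(u-p['cx'])/p['fx'];y=(v-p['cy'])/p['fy']
    rd=np.hypot(x,y);r=rd
    for _ in range(30): r=rd/(1+p['k1']*r*r)
    f=r/rd if rd>0 else 1
    d=R@np.array([x*f,-y*f,-1]);return o,d/np.linalg.norm(d)
def proj(name,P,c=None):
    p,o,R=c or cam(name)
    q=R.T@(np.array(P)-o);x=q[0]/-q[2];y=-q[1]/-q[2];k=1+p['k1']*(x*x+y*y)
    return np.array([p['cx']+p['fx']*x*k,p['cy']+p['fy']*y*k])
def atz(name,u,v,z,c=None):
    o,d=ray(name,u,v,c);return o+d*(z-o[2])/d[2]
def tri(rs):
    A=np.zeros((3,3));b=np.zeros(3)
    for o,d in rs:
        M=np.eye(3)-np.outer(d,d);A+=M;b+=M@o
    X=np.linalg.solve(A,b)
    return X,[np.linalg.norm((np.eye(3)-np.outer(d,d))@(X-o)) for o,d in rs]
def save(name,fn):
    im=vision.grab_frame(name);cv2.imwrite('pics/'+fn,im[:,:,::-1]);return im
E
python3 - <<'E'
from h import *
print(bot.nose_length, bot.sense())
for n in ['scene','side','wrist']:
    save(n,n+'0.png'); p,o,R=cam(n); print(n,o.round(3),(-R[:,2]).round(2),p['fx'],p['k1'])
names=['press','wheel_hub','handle_mid','collar_top','nut','blank','battens','blank_done','glue','platen_mid']
for l in names:
    rs=[]
    for n in ['scene','side','wrist']:
        for r in vision.place_of(n,l)[:2]:
            u,v=r['position'][0]*560,r['position'][1]*420
            print(l,n,round(r['conf'],2),round(u),round(v),atz(n,u,v,0).round(3))
        q=vision.place_of(n,l) if False else None
    
print(bot.sense()['clock'])
E
```

```text
0.011 {'clock': 0.0, 'joints': array([-0.07019099,  0.52202059, -0.03633959,  1.59997756,  0.02117827,
        1.0210853 , -0.11278925]), 'joint_vel': array([ 0.00043753,  0.00182499,  0.00168374,  0.00068467, -0.00026266,
        0.00096335, -0.00010083]), 'joint_torque': array([-4.24098413e-03, -9.27110124e+01,  1.97758444e+00, -3.69928443e+01,
        1.76317629e-02,  8.19846697e-03, -6.58496788e-05]), 'eef_pos': array([ 6.24691255e-01, -2.72474341e-05,  2.41732382e-01]), 'orientation': array([[ 9.55352473e-06,  9.99999389e-01, -1.10559989e-03],
       [ 9.99999999e-01, -9.61239109e-06, -5.32385198e-05],
       [-5.32491147e-05, -1.10559938e-03, -9.99999387e-01]]), 'ft_force': array([0.08727472, 0.09150274, 0.47431784]), 'wrist_torque': array([0.03113847, 0.00599442, 0.01352459]), 'opening': 1.0017107362617867}
scene [ 1.472 -0.068  1.261] [-0.65  0.05 -0.76] 532.0104543860707 0.06106493246352037
side [-0.033 -0.866  1.286] [ 0.37  0.57 -0.73] 533.8631770643927 0.017963547949288405
wrist [0.625 0.081 0.373] [-0.   -0.31 -0.95] 326.12861766062724 -0.026998998896634867
press scene 0
[... 389 characters left out ...]
lar_top scene 0.62 207 236 [ 0.482 -0.201  0.   ]
collar_top side 0.61 315 265 [ 0.565 -0.132  0.   ]
collar_top side 0.51 317 284 [ 0.528 -0.188  0.   ]
collar_top wrist 0.77 187 371 [ 0.489 -0.3   -0.   ]
nut scene 0.63 202 196 [ 0.318 -0.224  0.   ]
blank wrist 0.68 188 370 [ 0.491 -0.298  0.   ]
battens side 0.97 211 186 [0.472 0.336 0.   ]
blank_done scene 0.6 397 235 [0.507 0.367 0.   ]
blank_done side 0.58 217 172 [0.521 0.382 0.   ]
glue scene 0.69 163 235 [ 0.472 -0.332  0.   ]
glue side 0.65 333 336 [ 0.465 -0.346  0.   ]
platen_mid scene 0.83 207 237 [ 0.486 -0.202  0.   ]
platen_mid side 0.77 316 275 [ 0.546 -0.162 -0.   ]
platen_mid wrist 0.68 198 334 [ 0.511 -0.233  0.   ]
1.65
```

View pics/scene0.png

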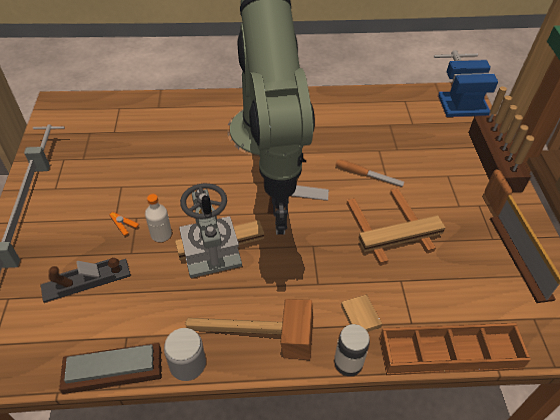

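View pics/side0.png

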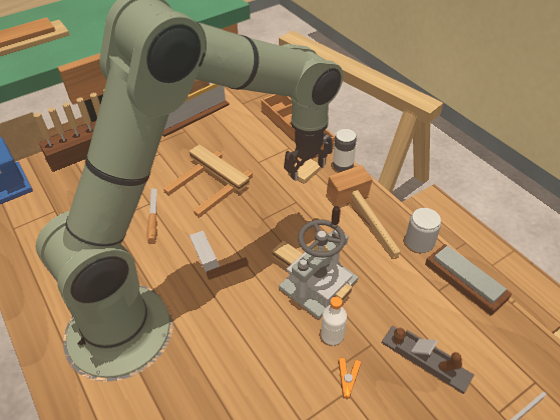

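View pics/wrist0.png

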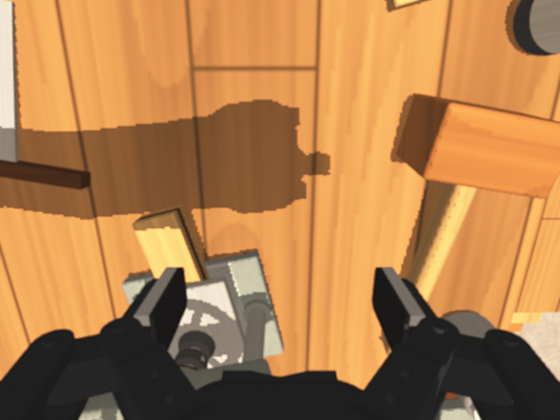

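The overviews show the press at scene (210,245), handwheel at (203,200), the blank sticking out towards world +y at (245,232), the battens with the finished blank at (400,235), and the glue at (158,222). Next I'll zoom in and triangulate.

Run:
```python
from h import *
a=cv2.imread('pics/scene0.png')[170:290,110:290]; b=cv2.imread('pics/side0.png')[190:350,250:390]
cv2.imwrite('pics/z1.png',cv2.resize(a,None,fx=4.4,fy=4.4,interpolation=cv2.INTER_CUBIC))
cv2.imwrite('pics/z2.png',cv2.resize(b,None,fx=3.7,fy=3.7,interpolation=cv2.INTER_CUBIC))
a=cv2.imread('pics/scene0.png')[180:280,330:460]; b=cv2.imread('pics/side0.png')[130:230,150:270]
z=[cv2.resize(q,(390,330),interpolation=cv2.INTER_CUBIC) for q in (a,b)]
cv2.imwrite('pics/z3.png',np.hstack(z))
for n,l in [('hub',((202,196),(322,232))),('press',((211,250),(316,285))),('collar',((207,236),(315,265))),('platen',((207,237),(316,275))),('done',((397,235),(217,172))),('glue',((163,235),(333,336)))]:
    X,e=tri([ray('scene',*l[0]),ray('side',*l[1])]);print(n,X.round(3),np.round(e,4))
```

```text
hub [ 0.533 -0.193  0.234] [0.0012 0.0012]
press [ 0.529 -0.188 -0.007] [0.0021 0.0021]
collar [ 0.534 -0.185  0.075] [0.0112 0.0112]
platen [ 0.524 -0.194  0.051] [0.0038 0.0038]
done [0.515 0.365 0.015] [0.0027 0.0027]
glue [ 0.467 -0.338 -0.009] [0.0038 0.0038]
```

View pics/z1.png

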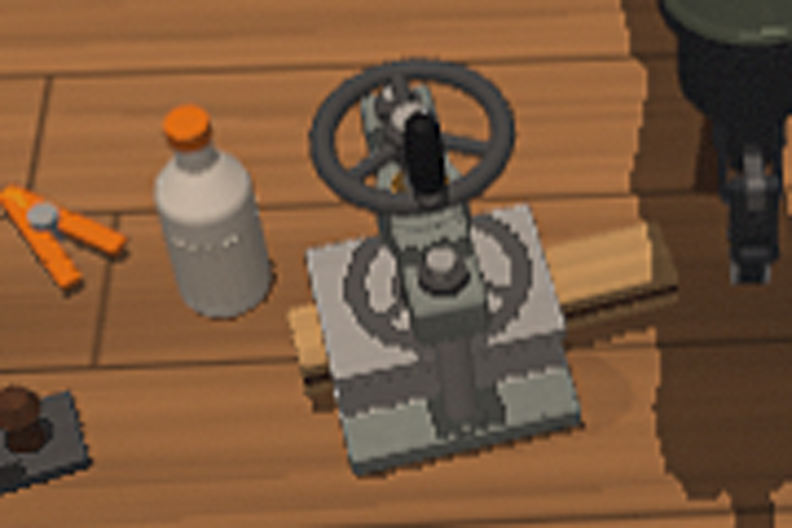

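View pics/z2.png

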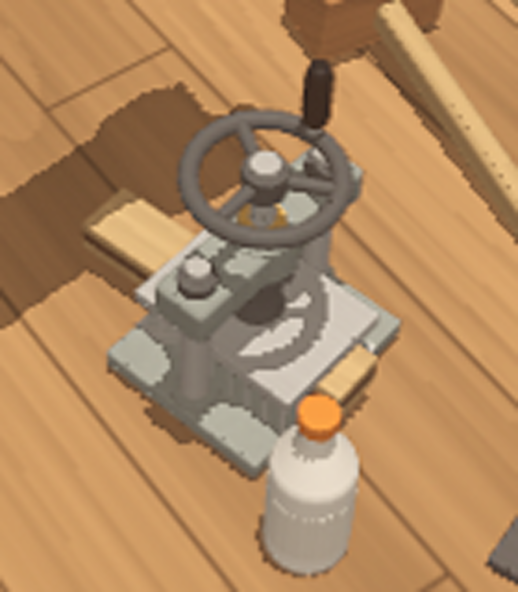

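View pics/z3.png

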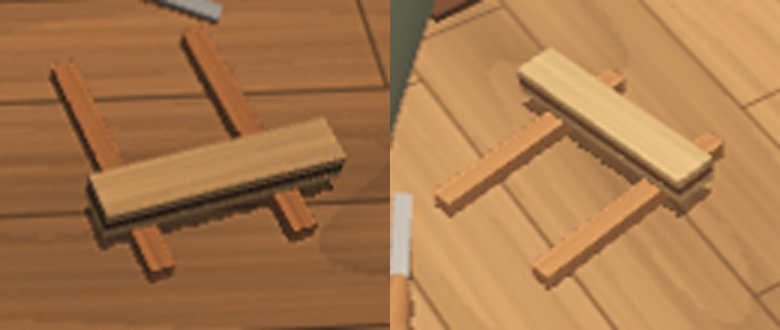

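Run:
```python
from h import *
S=lambda q:(110+q[0]/4.4,170+q[1]/4.4)
D=lambda q:(250+q[0]/3.7,190+q[1]/3.7)
S3=lambda q:(330+q[0]/3,180+q[1]/3.3)
D3=lambda q:(150+(q[0]-390)/3.25,130+q[1]/3.3)
for n,s,d in [('htop',(418,118),(319,66)),('hbase',(430,192),(314,128))]:
    print(n,*tri([ray('scene',*S(s)),ray('side',*D(d))]))
print('hub',*tri([ray('scene',*S((408,112))),ray('side',*D((266,160)))]))
# wheel rim ellipses at z: centre
def yaw(a,b): v=b-a; return np.degrees(np.arctan2(v[1],v[0]))
f=lambda c,z,L:[atz(*c,*p,z) for p in L]
P=[atz('scene',*S(q),.068) for q in [(305,248),(525,207),(567,325),(335,378)]]
print('platen scene',np.round(P,3)[:,:2].tolist(),np.mean(P,0),[yaw(P[0],P[1]),yaw(P[3],P[2]),yaw(P[0],P[3]),yaw(P[1],P[2])])
B=[atz('scene',*S(q),.054) for q in [(650,225),(678,285),(290,312),(305,372)]]
print('blank ends scene',np.round(B,3)[:,:2].tolist())
B=[atz('side',*D(q),.054) for q in [(125,190),(85,233)]]
print('blank ends side',np.round(B,3)[:,:2].tolist())
G=[atz('scene',*S3(q),.05) for q in [(92,180),(327,120),(345,160),(107,222)]]
print('done scene',np.round(G,3)[:,:2].tolist(),np.mean(G,0),yaw(G[0],G[1]),yaw(G[3],G[2]))
G=[atz('side',*D3(q),.05) for q in [(520,75),(549,48),(713,157),(682,183)]]
print('done side',np.round(G,3)[:,:2].tolist(),np.mean(G,0),yaw(G[0],G[3]),yaw(G[1],G[2]))
G=[atz('scene',*S3(q),.02) for q in [(62,66),(194,33),(302,230),(158,272)]]
print('bat scene',np.round(G,3)[:,:2].tolist(),np.mean(G,0),yaw(G[0],G[3]),yaw(G[1],G[2]),yaw(G[0],G[1]))
G=[atz('side',*D3(q),.02) for q in [(545,272),(445,203),(612,77),(712,143)]]
print('bat side',np.round(G,3)[:,:2].tolist(),np.mean(G,0),yaw(G[0],G[3]),yaw(G[1],G[2]),yaw(G[0],G[1]))
```

```text
htop [ 0.58294515 -0.18054158  0.28422115] [np.float64(0.0002956737736189709), np.float64(0.00029567377361906127)]
hbase [ 0.58291634 -0.18013482  0.21930852] [np.float64(0.0011898720105970085), np.float64(0.0011898720105968624)]
hub [ 0.53061193 -0.19287859  0.23195804] [np.float64(0.0006765326903522663), np.float64(0.0006765326903522652)]
platen scene [[0.497, -0.275], [0.469, -0.132], [0.568, -0.106], [0.602, -0.25]] [ 0.53412295 -0.19078582  0.068     ] [np.float64(101.13152057584514), np.float64(103.28782582046341), np.float64(13.287149336795226), np.float64(15.009473922555417)]
blank ends scene [[0.477, -0.05], [0.528, -0.033], [0.538, -0.284], [0.586, -0.271]]
blank ends side [[0.515, -0.041], [0.465, -0.059]]
done scene [[0.538, 0.246], [0.481, 0.489], [0.527, 0.495], [0.584, 0.253]] [0.53232765 0.3706845  0.05      ] 103.2341357436393 103.22810927614212
done side [[0.47, 0.473], [0.516, 0.493], [0.575, 0.25], [0.53, 0.236]] [0.52305394 0.36307375 0.05      ] -75.85095334821906 -76.47713517566834
bat scene [[0.377, 0.244], [0.341, 0.391], [0.579, 0.447], [0.617, 0.3]] [0.47864497 0.34537924 0.02      ] 12.96851925638932 13.250624410181196 103.76658753384909
bat side [[0.37, 0.236], [0.33, 0.377], [0.564, 0.445], [0.6, 0.295]] [0.46614018 0.33816973 0.02      ] 14.44016610477826 16.148282464436974 105.8430608976839
```

play_rows(targets=[0, 0, 0.045, 0, 0, 0, 0.045, 0, -0.01, -0.04, 0, 0, -0.01, -0.045, 0, 0, -0.011, -0.045, 0, 0, -0.011, -0.045, 0, 0, 0, -0.005, 0, 0, 0, 0, 0, 0], fingers=0.06, squeeze=40)

```text
clock: 2.45
eef_pos: [0.5826, -0.1815, 0.3324]
orientation: [[0.003, 1.0, 0.0], [1.0, -0.003, -0.0], [-0.0, 0.0, -1.0]]
ft_force: [0.5, 1.0, 1.2]
opening: 0.701
```

Run:
```python
from h import *
s=bot.sense();print(s['clock'],s['eef_pos'],s['ft_force'])
save('wrist','w1.png')
for l in ['handle_mid','wheel_hub']:
    for r in vision.place_of('wrist',l): u,v=r['position'][0]*560,r['position'][1]*420; print(l,r['conf'],u,v,atz('wrist',u,v,.253 if l[0]=='h' else .233))
print(proj('wrist',[.583,-.18,.284]),proj('wrist',[.583,-.18,.224]),proj('wrist',[.532,-.192,.233]))
```

```text
2.45 [ 0.58260688 -0.18149766  0.33235198] [0.50420299 1.02643764 1.2149711 ]
handle_mid 0.56 277.704 221.004 [ 0.58204577 -0.1791308   0.253     ]
wheel_hub 0.87 209.888 222.51600000000002 [ 0.5306559  -0.18780846  0.233     ]
[278.82858724 241.64305142] [278.95429987 208.99650517] [212.01103879 227.64419223]
```

View pics/w1.png

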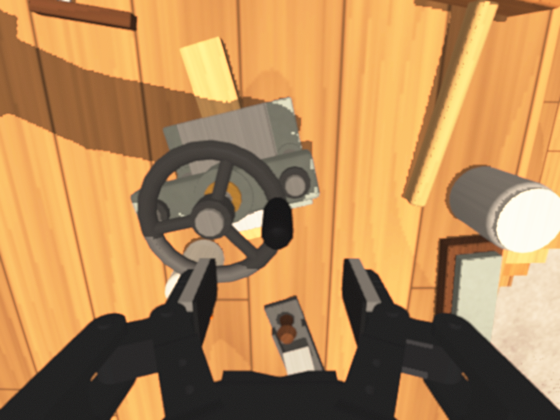

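The wrist view shows the handle at (278,225), centred between the jaws at columns 215 to 345, and the hub at (210,218). That agrees with the triangulation. I'll descend and grip.

play_rows(targets=[0, 0.001, -0.03, 0, 0, 0, -0.03, 0, 0, 0, -0.02, 0, 0, 0, 0, 0])

```text
clock: 3.0
eef_pos: [0.5823, -0.1772, 0.2499]
orientation: [[-0.002, 1.0, -0.004], [1.0, 0.002, 0.001], [0.001, -0.004, -1.0]]
ft_force: [0.5, 1.3, -0.1]
opening: 0.701
```

play_rows(targets=[0, 0, 0, 0, 0, 0, 0, 0, 0, 0, 0, 0, 0, 0, 0, 0, 0, 0, 0, 0], fingers=0.0, squeeze=40)

```text
clock: 3.5
eef_pos: [0.5817, -0.1791, 0.2539]
orientation: [[0.0, 1.0, -0.002], [1.0, -0.0, 0.0], [0.0, -0.002, -1.0]]
ft_force: [-16.9, 2.6, 16.4]
opening: 0.239
```

Run:
```python
from h import *
s=bot.sense();print(s['clock'],s['eef_pos'],s['ft_force'],s['opening'])
save('scene','s2.png')
save('wrist','w2.png')
C=np.array([.531,-.190])
a=cv2.imread('pics/s2.png')[130:290,110:290];b=cv2.imread('pics/w2.png')
cv2.imwrite('pics/s2z.png',np.hstack([cv2.resize(a,(472,420)),b])[:, :800])
```

```text
3.5 [ 0.58172607 -0.17906058  0.25385941] [-16.86840928   2.56100386  16.35288072] 0.238705983535631
```

View pics/s2z.png

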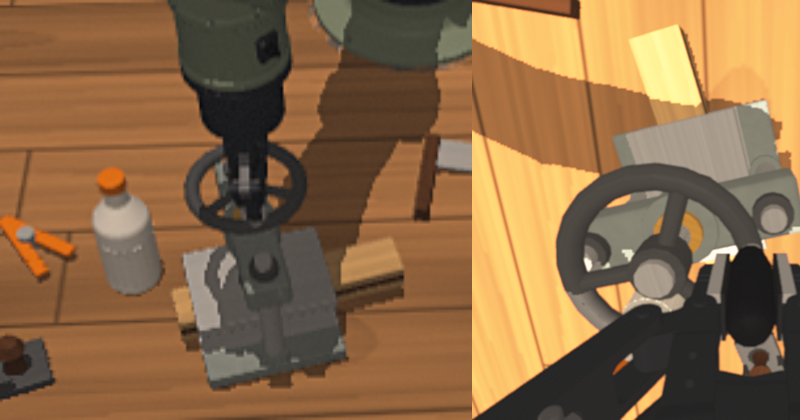

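play_rows(targets=[-0.001, 0, 0.002, 0, 0, 0, 0, 0], squeeze=20)

```text
clock: 3.8
eef_pos: [0.5814, -0.179, 0.2542]
orientation: [[0.0, 1.0, -0.001], [1.0, -0.0, 0.0], [0.0, -0.001, -1.0]]
ft_force: [-5.0, 0.1, -8.1]
opening: 0.24
```

```bash
cat > arc.py <<'E'
import sys,numpy as np
# cx cy r a0 step n : rows rounded to .1mm
cx,cy,r,a0,st,n=map(float,sys.argv[1:7])
cur=np.array([float(sys.argv[7]),float(sys.argv[8])]) if len(sys.argv)>7 else np.array([cx,cy])+r*np.array([np.cos(np.radians(a0)),np.sin(np.radians(a0))])
out=[];z=0
for i in range(1,int(n)+1):
    a=np.radians(a0+st*i);p=np.array([cx+r*np.cos(a),cy+r*np.sin(a)]);d=np.round(p-cur,4);cur=cur+d
    dz=round(.014*st*i/360-z,4);z+=dz
    out+=[d[0],d[1],dz,0]
print([float(round(x,4)) for x in out]); print('cmd end',cur.round(4),'ang',a0+st*n,'dz',round(z,4))
E
python3 arc.py .529 -.1905 .054 12.5 5 8
```

```text
[-0.0012, 0.0046, 0.0002, 0.0, -0.0016, 0.0044, 0.0002, 0.0, -0.002, 0.0042, 0.0002, 0.0, -0.0024, 0.0041, 0.0002, 0.0, -0.0027, 0.0039, 0.0002, 0.0, -0.003, 0.0036, 0.0002, 0.0, -0.0033, 0.0033, 0.0002, 0.0, -0.0036, 0.0031, 0.0002, 0.0]
cmd end [ 0.5619 -0.1476] ang 52.5 dz 0.0016
```

play_rows(targets=[-0.0014, 0.0046, -0.0005, 0, -0.0016, 0.0044, 0.0002, 0, -0.002, 0.0042, 0.0002, 0, -0.0024, 0.004, 0.0002, 0, -0.0027, 0.0039, 0.0002, 0])

```text
clock: 4.3
eef_pos: [0.572, -0.1586, 0.2551]
orientation: [[0.001, 1.0, 0.001], [1.0, -0.001, -0.001], [-0.001, 0.001, -1.0]]
ft_force: [-0.2, -6.3, -5.7]
opening: 0.239
```

```bash
python3 arc.py .529 -.1908 .054 37.5 8 8 .5716 -.1579;python3 arc.py .529 -.1908 .054 101.5 8 8 ;python3 arc.py .529 -.1908 .054 165.5 8 8
```

```text
[-0.0048, 0.0056, 0.0003, 0.0, -0.0057, 0.0049, 0.0003, 0.0, -0.0063, 0.0041, 0.0003, 0.0, -0.0069, 0.0031, 0.0003, 0.0, -0.0072, 0.0021, 0.0004, 0.0, -0.0075, 0.0011, 0.0003, 0.0, -0.0075, 0.0001, 0.0003, 0.0, -0.0075, -0.001, 0.0003, 0.0]
cmd end [ 0.5182 -0.1379] ang 101.5 dz 0.0025
[-0.0073, -0.002, 0.0003, 0.0, -0.0069, -0.003, 0.0003, 0.0, -0.0064, -0.004, 0.0003, 0.0, -0.0058, -0.0047, 0.0003, 0.0, -0.0051, -0.0056, 0.0004, 0.0, -0.0043, -0.0062, 0.0003, 0.0, -0.0033, -0.0068, 0.0003, 0.0, -0.0024, -0.0071, 0.0003, 0.0]
cmd end [ 0.4767 -0.1773] ang 165.5 dz 0.0025
[-0.0014, -0.0074, 0.0003, 0.0, -0.0003, -0.0075, 0.0003, 0.0, 0.0007, -0.0075, 0.0003, 0.0, 0.0018, -0.0074, 0.0003, 0.0, 0.0027, -0.007, 0.0004, 0.0, 0.0038, -0.0065, 0.0003, 0.0, 0.0045, -0.006, 0.0003, 0.0, 0.0054, -0.0053, 0.0003, 0.0]
cmd end [ 0.4939 -0.2319] ang 229.5 dz 0.0025
```

play_rows(targets=[-0.0048, 0.0056, 0.0, 0.0, -0.0057, 0.0049, 0.0003, 0.0, -0.0063, 0.0041, 0.0003, 0.0, -0.0069, 0.0031, 0.0003, 0.0, -0.0072, 0.0021, 0.0004, 0.0, -0.0075, 0.0011, 0.0003, 0.0, -0.0075, 0.0001, 0.0003, 0.0, -0.0075, -0.001, 0.0003, 0.0])

```text
clock: 5.1
eef_pos: [0.5193, -0.1377, 0.2575]
orientation: [[-0.0, 1.0, 0.003], [1.0, 0.0, -0.0], [-0.0, 0.003, -1.0]]
ft_force: [5.4, -2.0, -6.1]
opening: 0.24
```

play_rows(targets=[-0.0073, -0.002, 0.0, 0.0, -0.0069, -0.003, 0.0003, 0.0, -0.0064, -0.004, 0.0003, 0.0, -0.0058, -0.0047, 0.0003, 0.0, -0.0051, -0.0056, 0.0004, 0.0, -0.0043, -0.0062, 0.0003, 0.0, -0.0033, -0.0068, 0.0003, 0.0, -0.0024, -0.0071, 0.0003, 0.0])

```text
clock: 5.9
eef_pos: [0.4766, -0.1766, 0.2599]
orientation: [[-0.001, 1.0, 0.0], [1.0, 0.001, 0.001], [0.001, 0.0, -1.0]]
ft_force: [-3.8, 6.7, 9.5]
opening: 0.238
```

play_rows(targets=[-0.0014, -0.0074, 0.0003, 0.0, -0.0003, -0.0075, 0.0003, 0.0, 0.0007, -0.0075, 0.0003, 0.0, 0.0018, -0.0074, 0.0003, 0.0, 0.0027, -0.007, 0.0004, 0.0, 0.0038, -0.0065, 0.0003, 0.0])

```text
clock: 6.5
eef_pos: [0.4837, -0.2209, 0.2618]
orientation: [[0.0, 1.0, -0.0], [1.0, -0.0, 0.0], [0.0, -0.0, -1.0]]
ft_force: [-5.9, 2.5, 9.8]
opening: 0.238
```

```bash
python3 arc.py .5289 -.1911 .054 213.5 8 7 .4841 -.2208;python3 arc.py .5289 -.1911 .054 269.5 2 60|tr -d '\n'|sed 's/0.0001, 0.0,/0.0001, 0,\n/g'
```

```text
[0.0044, -0.0061, 0.0003, 0.0, 0.0053, -0.0053, 0.0003, 0.0, 0.0061, -0.0044, 0.0003, 0.0, 0.0066, -0.0036, 0.0003, 0.0, 0.0071, -0.0027, 0.0004, 0.0, 0.0073, -0.0016, 0.0003, 0.0, 0.0075, -0.0006, 0.0003, 0.0]
cmd end [ 0.5284 -0.2451] ang 269.5 dz 0.0022
[0.0019, 0.0, 0.0001, 0,
 0.0019, 0.0001, 0.0001, 0,
 0.0018, 0.0001, 0,
 0.0, 0.0019, 0.0003, 0.0001, 0,
 0.0019, 0.0002, 0.0001, 0,
 0.0018, 0.0004, 0.0001, 0,
 0.0019, 0.0004, 0.0, 0.0, 0.0018, 0.0005, 0.0001, 0,
 0.0018, 0.0005, 0.0001, 0,
 0.0018, 0.0006, 0.0001, 0,
 0.0018, 0.0007, 0.0001, 0,
 0.0017, 0.0007, 0.0, 0.0, 0.0017, 0.0008, 0.0001, 0,
 0.0017, 0.0008, 0.0001, 0,
 0.0017, 0.0009, 0.0001, 0,
 0.0016, 0.001, 0.0, 0.0, 0.0016, 0.001, 0.0001, 0,
 0.0015, 0.001, 0.0001, 0,
 0.0015, 0.0012, 0.0001, 0,
 0.0015, 0.0011, 0.0001, 0,
 0.0015, 0.0013, 0.0, 0.0, 0.0013, 0.0012, 0.0001, 0,
 0.0014, 0.0013, 0.0001, 0,
 0.0013, 0.0014, 0.0001, 0,
 0.0012, 0.0014, 0.0, 0.0, 0.0012, 0.0015, 0.0001, 0,
 0.0012, 0.0015, 0.0001, 0,
 0.0011, 0.0015, 0.0001, 0,
 0.001, 0.0016, 0.0001, 0,
 0.001, 0.0016, 0.0, 0.0, 0.0009, 0.0016, 0.0001, 0
[... 160 characters left out ...]
001, 0,
 0.0006, 0.0018, 0.0001, 0,
 0.0004, 0.0018, 0.0, 0.0, 0.0004, 0.0019, 0.0001, 0,
 0.0003, 0.0018, 0.0001, 0,
 0.0002, 0.0019, 0.0001, 0,
 0.0002, 0.0019, 0.0, 0.0, 0.0001, 0.0018, 0.0001, 0,
 0.0001, 0.0019, 0.0001, 0,
 -0.0, 0.0019, 0.0001, 0,
 -0.0001, 0.0019, 0.0001, 0,
 -0.0002, 0.0019, 0.0, 0.0, -0.0002, 0.0018, 0.0001, 0,
 -0.0003, 0.0019, 0.0001, 0,
 -0.0003, 0.0019, 0.0001, 0,
 -0.0004, 0.0018, 0.0, 0.0, -0.0005, 0.0018, 0.0001, 0,
 -0.0005, 0.0018, 0.0001, 0,
 -0.0006, 0.0018, 0.0001, 0,
 -0.0007, 0.0018, 0.0001, 0,
 -0.0007, 0.0017, 0.0, 0.0, -0.0008, 0.0017, 0.0001, 0,
 -0.0008, 0.0017, 0.0001, 0,
 -0.0009, 0.0017, 0.0001, 0.0]cmd end [ 0.5759 -0.1645] ang 389.5 dz 0.0047
```

play_rows(targets=[0.0044, -0.0061, 0.0009, 0.0, 0.0053, -0.0053, 0.0003, 0.0, 0.0061, -0.0044, 0.0003, 0.0, 0.0066, -0.0036, 0.0003, 0.0, 0.0071, -0.0027, 0.0004, 0.0, 0.0073, -0.0016, 0.0003, 0.0, 0.0075, -0.0006, 0.0003, 0.0])

```text
clock: 7.2
eef_pos: [0.5283, -0.2451, 0.264]
orientation: [[0.0, 1.0, -0.001], [1.0, -0.0, 0.0], [0.0, -0.001, -1.0]]
ft_force: [-4.3, 2.5, 1.7]
opening: 0.238
```

play_rows(targets=[0.0019, 0, 0.0001, 0, 0.0019, 0.0001, 0.0001, 0, 0.0018, 0.0001, 0, 0, 0.0019, 0.0003, 0.0001, 0])

```text
clock: 7.6
eef_pos: [0.5356, -0.2446, 0.2644]
orientation: [[0.0, 1.0, -0.0], [1.0, -0.0, -0.0], [-0.0, -0.0, -1.0]]
ft_force: [-5.1, -0.1, 4.2]
opening: 0.24
```

play_rows(targets=[0.0019, 0.0002, 0.0001, 0, 0.0018, 0.0004, 0.0001, 0, 0.0019, 0.0004, 0.0001, 0])

```text
clock: 7.9
eef_pos: [0.5412, -0.2436, 0.2646]
orientation: [[0.0, 1.0, -0.0], [1.0, -0.0, -0.0], [-0.0, -0.0, -1.0]]
ft_force: [-4.3, 0.9, 3.9]
opening: 0.234
```

play_rows(targets=[0.0018, 0.0005, 0.0001, 0, 0.0018, 0.0005, 0.0001, 0, 0.0018, 0.0006, 0.0001, 0])

```text
clock: 8.2
eef_pos: [0.5465, -0.242, 0.2648]
orientation: [[0.0, 1.0, -0.001], [1.0, -0.0, -0.0], [-0.0, -0.001, -1.0]]
ft_force: [-4.9, 1.3, 2.1]
opening: 0.241
```

play_rows(targets=[0.0018, 0.0007, 0.0001, 0, 0.0017, 0.0007, 0.0001, 0])

```text
clock: 8.4
eef_pos: [0.55, -0.2406, 0.265]
orientation: [[0.0, 1.0, -0.001], [1.0, -0.0, -0.0], [-0.0, -0.001, -1.0]]
ft_force: [-4.8, 0.7, 1.3]
opening: 0.241
```

Run:
```python
# coarse list: per 4deg call as two 2deg rows, starting at 293.5
import numpy as np
C=np.array([.5289,-.1911]);a=293.5
f=lambda a:C+.054*np.array([np.cos(np.radians(a)),np.sin(np.radians(a))])
cur=np.round(f(a),4)
while a<600:
    a+=4; d=np.round((f(a)-cur)/2,4); cur=cur+2*d; print(a%360,d.tolist(),end=' ; ')
```

```text
297.5 [0.0017, 0.0008] ; 301.5 [0.0017, 0.0009] ; 305.5 [0.0015, 0.0011] ; 309.5 [0.0015, 0.0011] ; 313.5 [0.0014, 0.0013] ; 317.5 [0.0014, 0.0013] ; 321.5 [0.0012, 0.0014] ; 325.5 [0.0011, 0.0016] ; 329.5 [0.001, 0.0015] ; 333.5 [0.0009, 0.0017] ; 337.5 [0.0008, 0.0017] ; 341.5 [0.0007, 0.0018] ; 345.5 [0.0005, 0.0018] ; 349.5 [0.0004, 0.0018] ; 353.5 [0.0003, 0.0019] ; 357.5 [0.0001, 0.0019] ; 1.5 [0.0, 0.0019] ; 5.5 [-0.0001, 0.0018] ; 9.5 [-0.0002, 0.0019] ; 13.5 [-0.0004, 0.0019] ; 17.5 [-0.0005, 0.0018] ; 21.5 [-0.0006, 0.0017] ; 25.5 [-0.0008, 0.0018] ; 29.5 [-0.0009, 0.0016] ; 33.5 [-0.0009, 0.0017] ; 37.5 [-0.0011, 0.0015] ; 41.5 [-0.0012, 0.0014] ; 45.5 [-0.0013, 0.0014] ; 49.5 [-0.0014, 0.0013] ; 53.5 [-0.0015, 0.0012] ; 57.5 [-0.0015, 0.001] ; 61.5 [-0.0017, 0.001] ; 65.5 [-0.0017, 0.0008] ; 69.5 [-0.0017, 0.0007] ; 73.5 [-0.0018, 0.0006] ; 77.5 [-0.0018, 0.0005] ; 81.5 [-0.0019, 0.0004] ; 85.5 [-0.0018, 0.0002] ; 89.5 [-0.0019, 0.0] ; 93.5 [-0.0019, -0.0] ; 97.5 [-0.0019, -0.0002] ; 101.5 [-0.0018, -0.0003] ; 105.5 [-0.0019, -0.0004] ; 109.5 [-0.0018, -0.0006] ; 113.5 [-
[... 161 characters left out ...]
-0.0014, -0.0013] ; 141.5 [-0.0012, -0.0014] ; 145.5 [-0.0011, -0.0016] ; 149.5 [-0.001, -0.0015] ; 153.5 [-0.0009, -0.0017] ; 157.5 [-0.0008, -0.0017] ; 161.5 [-0.0007, -0.0018] ; 165.5 [-0.0005, -0.0018] ; 169.5 [-0.0004, -0.0018] ; 173.5 [-0.0003, -0.0019] ; 177.5 [-0.0001, -0.0019] ; 181.5 [-0.0, -0.0019] ; 185.5 [0.0001, -0.0018] ; 189.5 [0.0002, -0.0019] ; 193.5 [0.0004, -0.0019] ; 197.5 [0.0005, -0.0018] ; 201.5 [0.0006, -0.0017] ; 205.5 [0.0008, -0.0018] ; 209.5 [0.0009, -0.0016] ; 213.5 [0.0009, -0.0017] ; 217.5 [0.0011, -0.0015] ; 221.5 [0.0012, -0.0014] ; 225.5 [0.0013, -0.0014] ; 229.5 [0.0014, -0.0013] ; 233.5 [0.0015, -0.0012] ; 237.5 [0.0015, -0.001] ; 241.5 [0.0017, -0.001] ;
```

play_rows(targets=[0.0017, 0.0008, 0.0001, 0, 0.0017, 0.0008, 0.0001, 0])

```text
clock: 8.6
eef_pos: [0.5533, -0.239, 0.2652]
orientation: [[0.0, 1.0, -0.001], [1.0, -0.0, -0.0], [-0.0, -0.001, -1.0]]
ft_force: [-6.3, 0.5, 2.2]
opening: 0.239
```

play_rows(targets=[0.0017, 0.0009, 0.0001, 0])

```text
clock: 8.7
eef_pos: [0.555, -0.2381, 0.2652]
orientation: [[0.0, 1.0, -0.001], [1.0, -0.0, -0.0], [-0.0, -0.001, -1.0]]
ft_force: [-5.1, -0.3, 2.3]
opening: 0.238
```

play_rows(targets=[0.0017, 0.0009, 0.0001, 0, 0.0015, 0.0011, 0.0001, 0])

```text
clock: 8.9
eef_pos: [0.5582, -0.2362, 0.2654]
orientation: [[0.001, 1.0, -0.001], [1.0, -0.001, -0.0], [-0.0, -0.001, -1.0]]
ft_force: [-4.5, -1.3, 0.4]
opening: 0.236
```

play_rows(targets=[0.0015, 0.0011, 0.0, 0])

```text
clock: 9.0
eef_pos: [0.5596, -0.2352, 0.2654]
orientation: [[0.001, 1.0, -0.001], [1.0, -0.001, -0.0], [-0.0, -0.001, -1.0]]
ft_force: [-7.8, -1.1, 3.0]
opening: 0.237
```

play_rows(targets=[0.0015, 0.0011, 0.0001, 0])

```text
clock: 9.1
eef_pos: [0.5608, -0.2344, 0.2655]
orientation: [[0.001, 1.0, -0.002], [1.0, -0.001, -0.001], [-0.001, -0.002, -1.0]]
ft_force: [-9.9, -3.7, 2.3]
opening: 0.236
```

play_rows(targets=[0, 0, 0, 0])

```text
clock: 9.2
eef_pos: [0.5609, -0.2344, 0.2655]
orientation: [[0.001, 1.0, -0.002], [1.0, -0.001, -0.001], [-0.001, -0.002, -1.0]]
ft_force: [-7.8, -1.2, 2.0]
opening: 0.237
```

play_rows(targets=[0.0008, 0.0006, 0, 0])

```text
clock: 9.3
eef_pos: [0.5613, -0.2341, 0.2654]
orientation: [[0.001, 1.0, -0.002], [1.0, -0.001, -0.001], [-0.001, -0.002, -1.0]]
ft_force: [-10.6, -2.8, 3.6]
opening: 0.239
```

play_rows(targets=[0.0008, 0.0006, 0, 0])

```text
clock: 9.4
eef_pos: [0.5619, -0.2336, 0.2655]
orientation: [[0.001, 1.0, -0.002], [1.0, -0.001, -0.001], [-0.001, -0.002, -1.0]]
ft_force: [-11.3, -4.4, 3.4]
opening: 0.24
```

play_rows(targets=[0.0008, 0.0007, 0, 0])

```text
clock: 9.5
eef_pos: [0.5625, -0.2331, 0.2655]
orientation: [[0.002, 1.0, -0.003], [1.0, -0.002, -0.001], [-0.001, -0.003, -1.0]]
ft_force: [-12.3, -4.9, 5.0]
opening: 0.241
```

play_rows(targets=[0.0008, 0.0007, 0, 0])

```text
clock: 9.6
eef_pos: [0.5632, -0.2326, 0.2655]
orientation: [[0.002, 1.0, -0.003], [1.0, -0.002, -0.001], [-0.001, -0.003, -1.0]]
ft_force: [-13.1, -5.3, 5.6]
opening: 0.238
```

play_rows(targets=[-0.0006, -0.0005, 0, 0])

```text
clock: 9.7
eef_pos: [0.5631, -0.2326, 0.2655]
orientation: [[0.001, 1.0, -0.002], [1.0, -0.001, -0.001], [-0.001, -0.002, -1.0]]
ft_force: [-7.4, -1.8, 2.9]
opening: 0.241
```

play_rows(targets=[0, 0, 0, 0, 0, 0, 0, 0, 0, 0, 0, 0, 0, 0, 0, 0], fingers=0.06)

```text
clock: 10.1
eef_pos: [0.5647, -0.2315, 0.2655]
orientation: [[-0.0, 1.0, 0.0], [1.0, 0.0, -0.0], [-0.0, 0.0, -1.0]]
ft_force: [-1.1, -0.0, -0.1]
opening: 0.703
```

play_rows(targets=[0, 0, 0.03, 0, 0, 0, 0.04, 0])

```text
clock: 10.3
eef_pos: [0.5639, -0.2313, 0.3348]
orientation: [[-0.0, 1.0, -0.003], [1.0, 0.0, 0.001], [0.001, -0.003, -1.0]]
ft_force: [0.4, -1.2, 1.2]
opening: 0.703
```

play_rows(targets=[-0.01, 0.03, 0, 0, -0.01, 0.045, 0, 0, -0.011, 0.045, 0, 3.5, -0.011, 0.045, 0, 3.5, -0.011, 0.045, 0, 3.5, -0.011, 0.021, -0.03, 3.5, 0, 0, -0.03, 0, 0, 0, 0, 0], fingers=0.0854)

```text
clock: 11.1
eef_pos: [0.499, -0.0002, 0.273]
orientation: [[-0.243, 0.97, -0.004], [0.97, 0.243, -0.0], [0.001, -0.004, -1.0]]
ft_force: [-0.8, -0.3, 0.4]
opening: 0.995
```

Run:
```python
from h import *
s=bot.sense();print(s['clock'],s['eef_pos'],s['orientation'].round(3).tolist())
c=cam('wrist')
save('wrist','w3.png'); save('scene','s3.png')
for r in vision.silhouettes('wrist','blank')[:2]:
    m=r['mask'].astype(np.uint8); print(r['conf'],m.sum(),r['position']); 
    cs,_=cv2.findContours(m,cv2.RETR_EXTERNAL,cv2.CHAIN_APPROX_NONE); k=max(cs,key=cv2.contourArea)[:,0]
    P=np.array([atz('wrist',u,v,.054,c)[:2] for u,v in k]); rect=cv2.minAreaRect((P*1000).astype(np.float32)); print(rect, cv2.boxPoints(rect).round(1).tolist())
for l in ['collar_top','platen_mid']:
  print(vision.place_of('scene',l)[:2])
```

```text
11.1 [ 4.98965495e-01 -1.91470299e-04  2.73014904e-01] [[-0.243, 0.97, -0.004], [0.97, 0.243, -0.0], [0.001, -0.004, -1.0]]
0.62 3279 [0.4696, 0.5552]
((500.7109375, -78.10635375976562), (50.425357818603516, 100.81632995605469), 14.47803783416748) [[463.70001220703125, -35.599998474121094], [488.8999938964844, -133.1999969482422], [537.7000122070312, -120.5999984741211], [512.5, -23.0]]
[]
[{'position': [0.3704, 0.5612], 'conf': 0.66}]
```

View pics/w3.png

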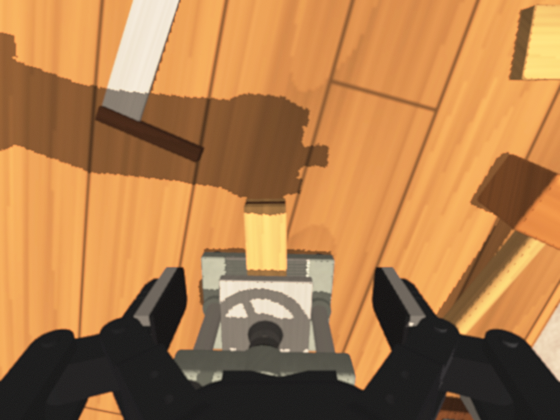

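View pics/s3.png

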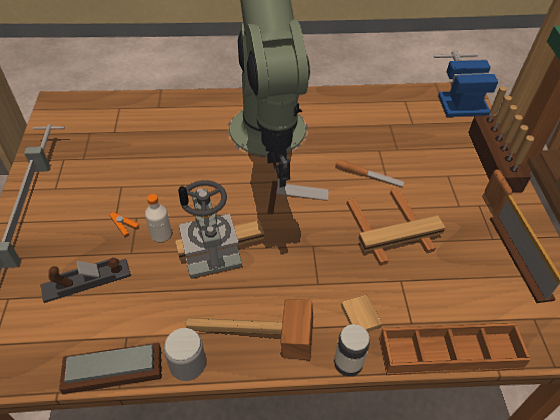

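Run:
```python
from h import *
im=cv2.imread('pics/w3.png')[185:300,190:350]
cv2.imwrite('pics/w3z.png',cv2.resize(im,None,fx=5,fy=5,interpolation=cv2.INTER_CUBIC))
c=cam('wrist')
P=[atz('wrist',u,v,.054,c)[:2] for u,v in [(245,211),(286,210),(247,269),(287,269)]];print(np.round(P,4))
m0=(P[0]+P[1])/2;m1=(P[2]+P[3])/2;d=m0-m1;print(m0,m1,np.degrees(np.arctan2(d[1],d[0])),np.linalg.norm(P[0]-P[1]))
```

```text
[[ 0.4738 -0.0529]
 [ 0.5193 -0.0404]
 [ 0.4918 -0.126 ]
 [ 0.5394 -0.1143]]
[ 0.49657272 -0.04668717] [ 0.51560589 -0.12017328] 104.52072867186938 0.04715394282912955
```

View pics/w3z.png

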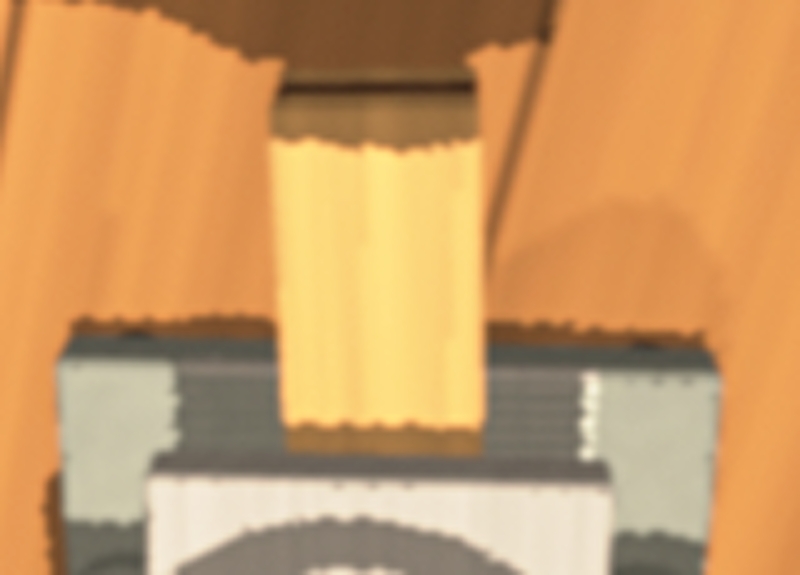

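play_rows(targets=[0, 0, -0.04, 0, 0, 0, -0.045, 0, 0, 0, -0.045, 0, 0, -0.015, -0.045, 0, 0, -0.025, -0.035, 0, 0.001, -0.022, -0.02, 0, 0, 0, -0.012, 0, 0, 0, 0, 0])

```text
clock: 12.15
eef_pos: [0.5015, -0.063, 0.0327]
orientation: [[-0.241, 0.971, -0.001], [0.971, 0.241, 0.0], [0.0, -0.001, -1.0]]
ft_force: [-0.2, 0.2, 0.2]
opening: 0.998
```

Run:
```python
from h import *
s=bot.sense();print(s['clock'],s['eef_pos'],s['ft_force'])
save('wrist','w4.png')
```

```text
12.15 [ 0.50148602 -0.06299922  0.03269551] [-0.24902057  0.24639868  0.178755  ]
```

View pics/w4.png

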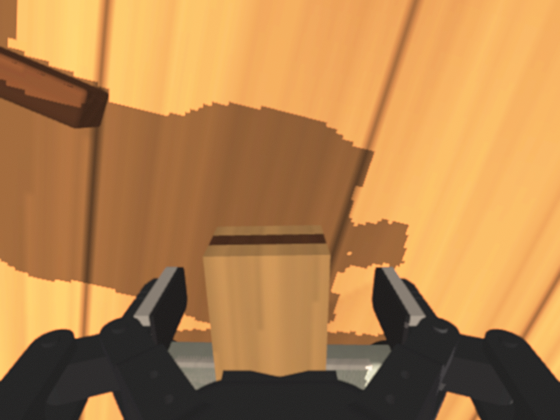

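play_rows(targets=[-0.0045, -0.001, 0, 0, 0, 0, 0, 0])

```text
clock: 12.4
eef_pos: [0.497, -0.0632, 0.0345]
orientation: [[-0.242, 0.97, 0.001], [0.97, 0.242, -0.0], [-0.0, 0.001, -1.0]]
ft_force: [-0.0, 0.4, -0.0]
opening: 1.0
```

play_rows(targets=[0, 0, 0, 0, 0, 0, 0, 0, 0, 0, 0, 0, 0, 0, 0, 0, 0, 0, 0, 0], fingers=0.0, squeeze=70)

```text
clock: 12.9
eef_pos: [0.4972, -0.0635, 0.0337]
orientation: [[-0.242, 0.97, 0.0], [0.97, 0.242, 0.0], [-0.0, 0.0, -1.0]]
ft_force: [-1.4, 0.4, 8.7]
opening: 0.549
```

play_rows(targets=[0, 0, 0.003, 0, -0.0015, 0.006, 0.001, 0, -0.0035, 0.014, 0, 0, -0.005, 0.02, 0, 0, -0.006, 0.0243, 0, 0, -0.006, 0.0243, 0, 0, -0.006, 0.0243, 0, 0, -0.006, 0.0243, 0, 0])

```text
clock: 13.7
eef_pos: [0.4624, 0.075, 0.0374]
orientation: [[-0.242, 0.97, -0.0], [0.97, 0.242, 0.0], [0.0, -0.0, -1.0]]
ft_force: [-0.2, 0.2, -2.0]
opening: 0.552
```

Run:
```python
from h import *
s=bot.sense();print(s['clock'],s['eef_pos'],s['ft_force'],s['wrist_torque'],s['opening'])
save('side','d5.png')
```

```text
13.7 [0.4623655  0.07497126 0.037382  ] [-0.22291057  0.19414499 -2.00618656] [0.23638892 0.04237021 0.02775347] 0.5524059454990814
```

View pics/d5.png

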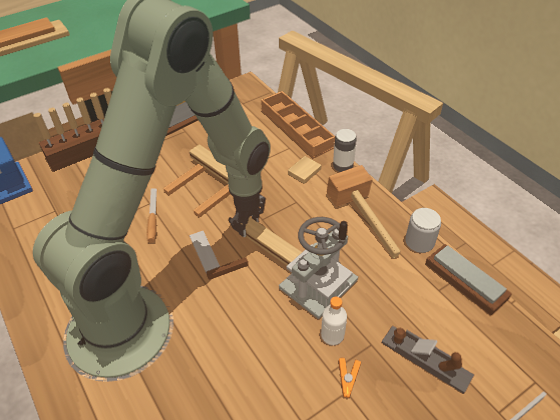

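play_rows(targets=[-0.006, 0.0243, 0, 0, -0.006, 0.0243, 0, 0, -0.006, 0.0243, 0.005, 0, -0.004, 0.016, 0.02, 0, 0, 0.005, 0.03, 0, 0, 0, 0.02, 0, 0, 0, 0, 0])

```text
clock: 14.45
eef_pos: [0.4418, 0.1684, 0.1145]
orientation: [[-0.242, 0.97, 0.003], [0.97, 0.242, 0.002], [0.001, 0.004, -1.0]]
ft_force: [-0.0, -0.4, -2.6]
opening: 0.552
```

Run:
```python
from h import *
s=bot.sense();print(s['clock'],s['eef_pos'],s['ft_force'],s['wrist_torque'],s['opening'])
save('side','d6.png');save('scene','s6.png');c=cam('wrist');save('wrist','w6.png')
for l in ['battens','blank_done']:
  for n in ['scene','side','wrist']:
    for r in vision.place_of(n,l)[:2]:
        u,v=r['position'][0]*560,r['position'][1]*420;print(l,n,r['conf'],round(u),round(v),atz(n,u,v,0 if l=='battens' else .02).round(4))
```

```text
14.45 [0.44175312 0.16839248 0.11449602] [-0.02131352 -0.43273111 -2.5676199 ] [ 0.2127318   0.05127553 -0.00619688] 0.5515160645467331
battens side 0.69 208 186 [0.4631 0.342  0.    ]
blank_done scene 0.8 400 237 [0.5306 0.3668 0.02  ]
blank_done side 0.69 219 172 [0.5201 0.361  0.02  ]
```

View pics/d6.png

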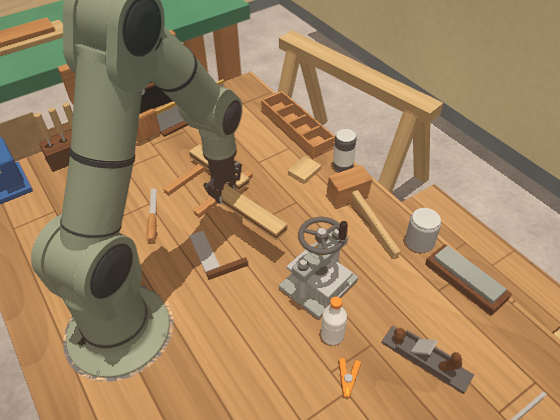

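View pics/s6.png

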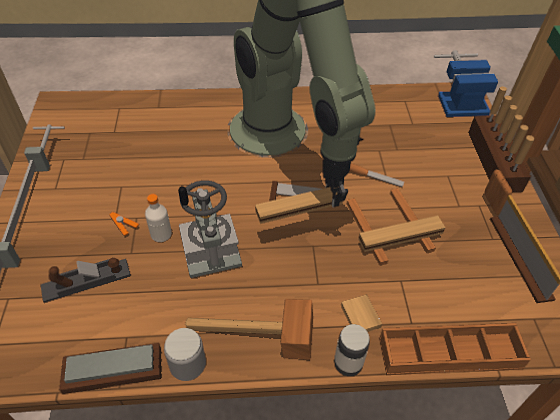

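View pics/w6.png

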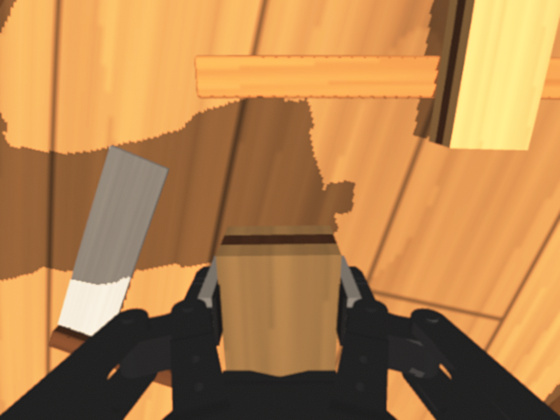

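Run:
```python
from h import *
c=cam('wrist')
y=np.radians(14);ex=np.array([np.cos(y),np.sin(y)]);ey=np.array([-ex[1],ex[0]])
B=lambda q,z:atz('wrist',*q,z,c)[:2]
for nm,q,z in [('b1 left near',(198,97),.02),('b1 left far',(196,58),.02),('b1 right near',(436,95),.02),('done corner L',(449,148),.05),('done corner R',(528,150),.05),('done top left edge',(471,3),.05),('blade',(112,147),0.0)]:
    p=B(q,z);print(nm,p.round(4),'u,v rel .472,.342:',((p-[.472,.342])@ex).round(4),((p-[.472,.342])@ey).round(4))
a=B((198,97),.02);b=B((436,95),.02);print(np.degrees(np.arctan2(*(b-a)[::-1])))
a=B((449,148),.05);b=B((471,3),.05);print(np.degrees(np.arctan2(*(b-a)[::-1])))
```

```text
b1 left near [0.3696 0.2334] u,v rel .472,.342: -0.1256 -0.0806
b1 left far [0.3644 0.2563] u,v rel .472,.342: -0.1252 -0.0571
b1 right near [0.5198 0.2723] u,v rel .472,.342: 0.0296 -0.0792
done corner L [0.5255 0.2428] u,v rel .472,.342: 0.0279 -0.1092
done corner R [0.5726 0.2536] u,v rel .472,.342: 0.0762 -0.1101
done top left edge [0.5072 0.3167] u,v rel .472,.342: 0.0281 -0.033
blade [0.3082 0.1819] u,v rel .472,.342: -0.1977 -0.1157
14.526657534232363
103.9140171759029
```

The side and scene views show the blank held level beside the battens. The wrist view puts the near batten at rows 57–97, with its left end at column 198. It also shows the finished blank's left edge at column 449, about 28 mm on the +x side of the battens' centre. I'll carry the blank to the free half.

play_rows(targets=[-0.004, 0.02, 0, 0, -0.009, 0.04, 0, 0, -0.0095, 0.044, 0, 0, -0.0095, 0.044, 0, 0, -0.0095, 0.044, 0, 0, -0.0085, 0.04, 0, 0, -0.006, 0.028, 0, 0.3, 0, 0, 0, 0])

```text
clock: 15.7
eef_pos: [0.3829, 0.4316, 0.1118]
orientation: [[-0.252, 0.968, -0.001], [0.968, 0.252, 0.002], [0.002, -0.0, -1.0]]
ft_force: [0.6, -0.3, -1.6]
opening: 0.552
```

play_rows(targets=[0, 0, -0.03, 0, 0, 0, -0.025, 0, 0, 0, -0.013, 0, 0, 0, 0, 0])

```text
clock: 16.1
eef_pos: [0.3845, 0.4263, 0.0428]
orientation: [[-0.247, 0.969, -0.002], [0.969, 0.247, -0.002], [-0.002, -0.002, -1.0]]
ft_force: [-0.0, -0.8, -1.2]
opening: 0.549
```

Run:
```python
from h import *
s=bot.sense();print(s['clock'],s['eef_pos'],s['ft_force'],s['wrist_torque'],s['opening'])
save('scene','s7.png');save('side','d7.png')
a=cv2.imread('pics/s7.png')[170:290,310:470];b=cv2.imread('pics/d7.png')[110:230,130:270]
cv2.imwrite('pics/z7.png',np.hstack([cv2.resize(a,(400,300),interpolation=2),cv2.resize(b,(350,300),interpolation=2)]))
```

```text
16.1 [0.38454771 0.42632336 0.04281015] [-0.01806618 -0.7890932  -1.24343908] [ 0.19970379  0.02985763 -0.01710586] 0.548817619220767
```

View pics/z7.png

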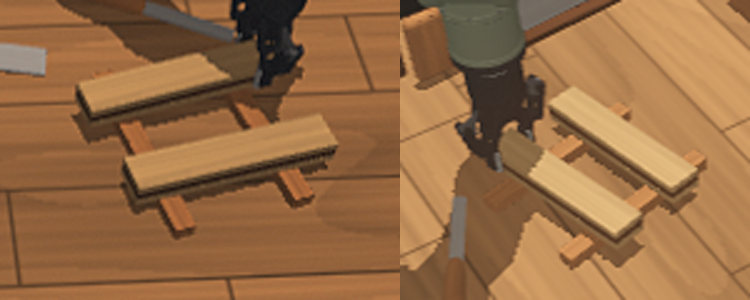

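Run:
```python
from h import *
for q in [(337,163),(370,174),(404,185)]: print(atz('scene',*q,0.01).round(3))
```

```text
[0.2   0.226 0.01 ]
[0.257 0.328 0.01 ]
[0.311 0.429 0.01 ]
```

play_rows(targets=[0, 0, -0.004, 0, 0, 0, -0.003, 0, 0, 0, -0.002, 0, 0, 0, 0, 0])

```text
clock: 16.6
eef_pos: [0.3849, 0.4274, 0.0353]
orientation: [[-0.247, 0.969, -0.0], [0.969, 0.247, -0.0], [-0.0, -0.0, -1.0]]
ft_force: [-0.4, 0.1, -2.9]
opening: 0.55
```

play_rows(targets=[0, 0, -0.0015, 0, 0, 0, -0.0015, 0, 0, 0, -0.001, 0, 0, 0, 0, 0])

```text
clock: 17.0
eef_pos: [0.3849, 0.4274, 0.0313]
orientation: [[-0.247, 0.969, -0.0], [0.969, 0.247, -0.0], [-0.0, -0.0, -1.0]]
ft_force: [-0.6, 0.1, -3.0]
opening: 0.553
```

play_rows(targets=[0, 0, -0.001, 0, 0, 0, 0, 0])

```text
clock: 17.2
eef_pos: [0.385, 0.4275, 0.0304]
orientation: [[-0.247, 0.969, 0.0], [0.969, 0.247, 0.0], [0.0, 0.0, -1.0]]
ft_force: [0.1, 0.1, -1.0]
opening: 0.551
```

play_rows(targets=[0, 0, -0.0005, 0, 0, 0, 0, 0])

```text
clock: 17.4
eef_pos: [0.3851, 0.4275, 0.0301]
orientation: [[-0.247, 0.969, 0.0], [0.969, 0.247, 0.0], [0.0, 0.0, -1.0]]
ft_force: [-1.5, -0.6, 4.1]
opening: 0.55
```

Run:
```python
from h import *
s=bot.sense();print(s['wrist_torque'])
```

```text
[-0.18867718  0.17317559  0.00130193]
```

play_rows(targets=[0, 0, -0.0003, 0, 0, 0, 0, 0])

```text
clock: 17.6
eef_pos: [0.385, 0.4276, 0.0301]
orientation: [[-0.247, 0.969, 0.0], [0.969, 0.247, 0.0], [0.0, 0.0, -1.0]]
ft_force: [-2.3, -1.9, 11.2]
opening: 0.546
```

Run:
```python
from h import *
s=bot.sense();print(s['wrist_torque'],s['ft_force'])
```

```text
[-0.50606369  0.55998795 -0.00984861] [-2.29015456 -1.90740075 11.21435082]
```

play_rows(targets=[0, 0, 0.0004, 0], squeeze=20)

```text
clock: 17.7
eef_pos: [0.385, 0.4275, 0.0302]
orientation: [[-0.247, 0.969, 0.0], [0.969, 0.247, 0.0], [0.0, 0.0, -1.0]]
ft_force: [-0.1, 0.5, -0.9]
opening: 0.55
```

play_rows(targets=[0, 0, 0, 0, 0, 0, 0, 0, 0, 0, 0, 0, 0, 0, 0, 0], fingers=0.068)

```text
clock: 18.1
eef_pos: [0.385, 0.4274, 0.0299]
orientation: [[-0.247, 0.969, -0.0], [0.969, 0.247, -0.0], [-0.0, -0.0, -1.0]]
ft_force: [0.9, 0.4, 0.4]
opening: 0.798
```

play_rows(targets=[0, 0, 0.02, 0, 0, 0, 0.04, 0, 0, 0, 0.045, 0, 0, 0, 0.045, 0, 0, 0, 0.045, 0, 0, 0.03, 0.03, 0, 0, 0.03, 0, 0, 0, 0, 0, 0])

```text
clock: 18.9
eef_pos: [0.3838, 0.491, 0.2556]
orientation: [[-0.25, 0.968, 0.0], [0.968, 0.25, 0.003], [0.003, 0.001, -1.0]]
ft_force: [-0.9, -0.4, -2.0]
opening: 0.794
```

Run:
```python
from h import *
s=bot.sense();print(s['clock'],s['eef_pos'],s['ft_force'])
c=cam('wrist');save('wrist','w8.png')
save('scene','s8.png');save('side','d8.png')
a=cv2.imread('pics/s8.png')[160:290,310:470];b=cv2.imread('pics/d8.png')[110:230,130:270]
cv2.imwrite('pics/z8.png',np.hstack([cv2.resize(a,(400,325),interpolation=2),cv2.resize(b,(379,325),interpolation=2)]))
```

```text
18.9 [0.38382888 0.49103955 0.25560041] [-0.93201698 -0.37667146 -1.97873579]
```

View pics/z8.png

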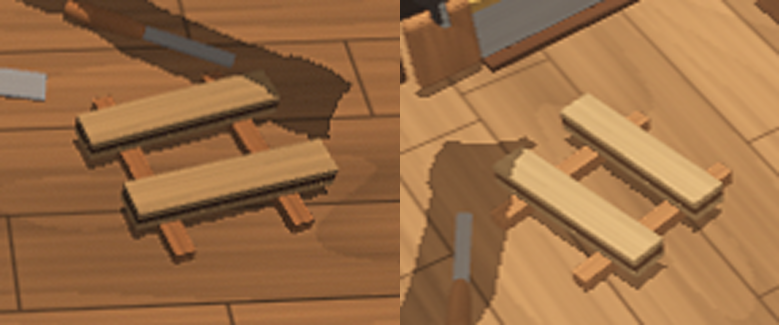

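View pics/w8.png

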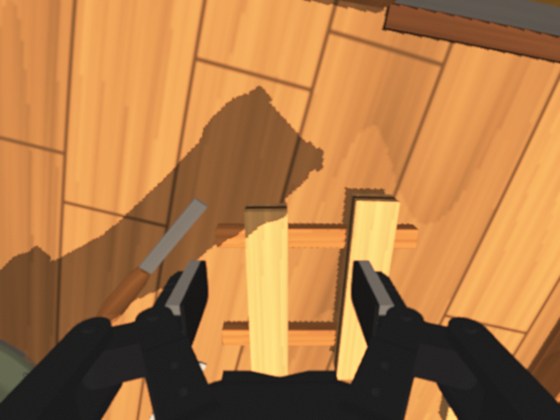

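View pics/s8.png

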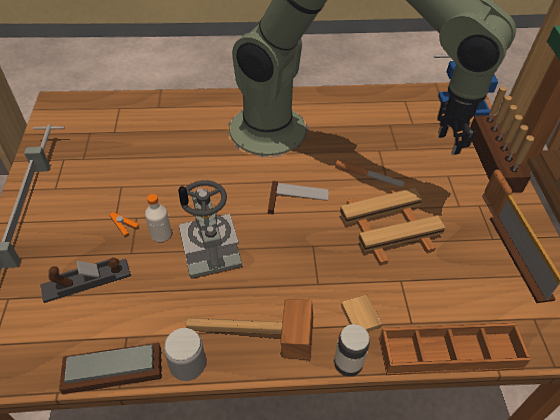

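Run:
```python
from rig import bot
print(bot.close_job(), bot.sense()['clock'])
```

```text
the job is handed in; nothing more can be done
the job is handed in; nothing more can be done
```

The press is wound open to its stop and the blank lies flat across the two battens. I handed the job in at about 19 s of the 72 s allowed.

- **Press:** I turned the handwheel anticlockwise about 0.83 turn (roughly 300°), and it ran at a steady 5 N or so. From about 295° the push at the handle climbed smoothly and I stopped at about 13 N, so 8 to 9 N above running. That is just past the 3 to 8 N given for snug and well short of the 16 N for jamming.
- **Stop check:** I judged the stop by feel alone, because the cameras cannot see the collar and buffer under the beam. The pictures show the wheel stayed where I left it.
- **Blank:** I gripped its free end, drew it out level from under the platen and lowered it until I felt contact. The push peaked at about 11 N before I eased off and released it.
- **Final check:** The last pictures show the blank across both battens on the free half. By measurement it is about 6 to 7 cm clear of the finished blank, and it sits level as far as the views can tell.
- **Left alone:** The finished blank and the glue bottle look unmoved, and the gripper is clear of everything.
- **Disagreement:** The scene and side cameras differed by about 1 cm on where the battens and finished blank are. I placed the blank by the wrist camera, which matched the given batten sizes.

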